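Hold the toothed pulley on the shaft flat of a stirrer drive

TASK

The larger toothed pulley has to go back on the stirrer drive's upright shaft: first pinch the bare shaft in the fingers and turn it, feeling for the set-screw flat, until the flat squarely faces the drive's front (the side of the sloped control panel). Then pick up the larger pulley and, keeping its hub upward, lower it over the shaft with its set screw squarely over the flat, until the top of its hub is flush with the end of the shaft. Finish while still holding it there in the fingers, so that the screw can be tightened from the front, and leave the other things on the bench where they are.

Things in the scene. Friction and masses are not known exactly. Their poses are not given: they have to be found in the camera images.
- drive: Drive unit of a stirrer bank, fixed: light grey housing 200 x 150 mm, 75 mm high, a sloped dark control panel (knob, window, green rocker) along its front. Origin: centre of the underside; -x points to the FRONT (panel side), z up. On top, 20 mm behind the origin (+x), a round bearing boss (54 mm wide, top 85 mm above the bench) from which the steel shaft stands up.
- shaft (a joint): Turn of the shaft about its upright axis, rad: 0 (or any whole turn) when the flat squarely faces the drive's front, growing anticlockwise seen from above. No end stops; it turns by hand against a drag of about 0.08 N m and stays where it is left.
- shaft_tip (a point): Centre of the shaft's upper end, 137 mm above the bench; turns with the shaft; z up, -x points straight out of the flat. Round shaft, 22 mm in diameter, 52 mm out of the boss; its upper 30 mm has one flat 3.5 mm deep, 16 mm wide (D section). Pinched square on the flat it is 18.5 mm across, on its round parts 22 mm; fingers closing nearly square on the flat draw it square.
- flat_mid (a point): Middle of the flat: 7.5 mm from the shaft's axis, 15 mm below the shaft's upper end. Axes as shaft_tip.
- pulley: The larger of two aluminium toothed pulleys, loose, standing hub upward on the bench, about 0.16 kg, 28 mm high: toothed rim with two flanges 56 mm in diameter (lower 16 mm), above it a round hub 38 mm in diameter, 12 mm high. Through bore 24 mm in diameter. Origin: centre of its underside; axes as pulley_mid. May be held anywhere round the rim.
- pulley_mid (a point): Centre of the larger pulley, half-way up (14 mm above its underside). z up; -x points to the set screw's side.
- set_screw (a point): Where the black set screw enters the larger pulley's hub: 19 mm from the axis on its -x side, 22 mm above the underside; its head stands 4.5 mm out of the hub. Its tip, 5 mm thick, stands 3 mm into the bore, 6 mm below the hub's top, so the pulley goes down flush on the shaft only with the screw over the flat (within about 0.35 rad).
- small_pulley_mid (a point): Bystander: centre of the smaller toothed pulley (rim 36 mm in diameter, 20 mm high), loose on the bench. Leave it alone.
- hex_key: Bystander: steel L-shaped hex key, 5 mm thick, 80 x 26 mm, lying flat. Origin at its middle, long arm along x.
- screwdriver: Bystander: grey screwdriver 180 mm long, lying along its x. Origin under its middle.
- reagent_bottle: Bystander: white bottle with a red cap, 64 mm in diameter, 130 mm high. Origin: centre of the underside.
- amber_jar: Bystander: amber glass jar, 60 mm in diameter, 85 mm high. Origin: centre of the underside.
- beaker: Bystander: glass beaker, 68 mm in diameter, 90 mm high. Origin: centre of the underside.
- tube_rack: Bystander: white rack of capped tubes, 60 x 190 mm, 112 mm high. Origin: centre of the underside, long side along y.

How it is judged:
On the way:
1. the bare shaft, pinched in the fingers, has been turned until its flat squarely faces the drive's front, the pulley not yet over it (angle between the x axis of shaft_tip and the x axis of drive, either way round below 0.2 rad and x of flat_mid in the frame of drive below 0.017 m and horizontal distance between pulley_mid and shaft_tip above 0.05 m and contact force between the fingers and drive above 1 N), for 0.2 s.
At the end, for the whole second after the job is handed in: Flat faces the drive's front (0.22 rad); larger pulley upright on the shaft (axes within 3.5 mm, tilt under 0.1 rad), hub top flush with the shaft end within 4 mm, set screw over the flat (4.5 mm sideways), at rest, held by the fingers (over 2 N) (angle between the x axis of shaft_tip and the x axis of drive, either way round below 0.22 rad and x of flat_mid in the frame of drive below 0.017 m and horizontal distance between pulley_mid and shaft_tip below 0.0035 m and z of pulley_mid in the frame of shaft_tip between -0.018 and -0.01 m and angle between pulley_mid's own z axis and vertical below 0.1 rad and x of set_screw in the frame of shaft_tip below -0.013 m and y of set_screw in the frame of shaft_tip between -0.0045 and 0.0045 m and contact force between the fingers and pulley above 2 N and linear speed of pulley below 0.02 m/s); the arm keeps its last pose, push and grip.
It fails at once if a bystander is moved by more than 30 mm (distance of any of small_pulley_mid, hex_key, screwdriver, reagent_bottle, amber_jar, beaker, tube_rack from where it was at the start of the episode above 0.03 m).
It also fails if it takes over 72 s, if anything falls off the work surface, if the arm or the gripper's body presses on something with over 40 N, if the wrist force passes 120 N, or if a joint passes its speed limit or range.

ROBOT

A 6-joint arm with a two-finger parallel gripper is mounted at the origin on the work surface. World frame = base frame: x ahead of the robot, y to its left, z up, the work surface at z = 0. Lengths are in m, angles in rad, forces in N, time in s.
With the tool pointing down it reaches from about 0.425 to 0.95 m from the base axis. Payload 3.5 kg.
Tool frame: the origin (TCP) lies on the centre line of the jaws, within the pads' length; the fingertips stand ahead of it and the grasp point (between the pads) lies 11 mm behind it (tips_ahead is the z of the fingertips in the tool frame, in m); z points along the fingers, y is the direction in which the jaws open and shut (so a half turn about z gives the same grasp; the last joint's range is limited). The gripper opens to 85 mm and grips with 20 to 120 N. Pads are 22 mm wide; open, the fingers measure 114 mm over their backs; the gripper's body (76 mm by 85 mm) begins 54 mm behind the grasp point. The pads swing forward as they close: fully open they stand 13 mm farther back than shut.
Start: joints at [1.016, 0.286, 1.577, -0, 1.279, -0.15], TCP at [0.266, 0.62, 0.239] pointing down, gripper open.
Joint ranges: [-2.77, 2.77], [-0.9, 2.22], [0.21, 2.48], [-1.53, 4.67], [0.24, 2.81], [-2.84, 2.84]. Speed limits (rad/s): [2.79, 2.79, 3.14, 3.14, 3.14, 3.14].

INTERFACE

Orientations are given as a unit quaternion [x, y, z, w].
In Python, from plant import * gives the robot as it stands. The module is installed in compiled form; this text tells all that it offers.
- The arm moves only by the tool move_arm, never from a script. Its arguments are lists of equal length, an entry for each row: "linear": the shift along the world's x, y, z in m, a list of three; "twist": the turn, a rotation vector about the world's x, y, z in degrees, a list of three. A call has 1 to 20 rows; each row shifts and turns the pose as measured when the row begins; what a row does not reach is not made up. A row lasts 1/12 s, in which the tool goes at most 41.7 mm and 7.16 degrees, less where a joint would pass 70% of its speed; a pose out of reach is approached as far as the arm can. A call is refused whole if a number of a shift passes 0.0417 or a number of a turn 7.16, either way. A call with a gripper value outside its range is refused whole. "grip" is the opening, from 0 (shut) to 1 (fully open), set as the call begins (left out, the last holds). The fingers move at their own pace and stop on an object; "force" is the grip in N (left out, the last holds). Time passes only in rows, so rows that do not move let the fingers close. It gives the time, the measured TCP pose, the force and the opening at its end, in the units of the state.
- get_state(): the state, without advancing time (a new reading comes with each control period).
- read_camera(name): name is "scene" or "top" or "wrist"; returns a dict with "img" (480x640x3 uint8, blue, green, red), "depth" (480x640 float32, m along the optical axis (not along the pixel's ray), 0 where there is no reading), "fx", "fy", "cx", "cy" (pixels), "rvec" (rotation vector, rad) and "tvec" (3), from world to camera coordinates, as OpenCV has them. Camera axes: x right, y down, z forward; pixel columns grow to the right and rows downward; lengths in m; the calibration is good to about 2 mm. A picture is of the moment at which its call begins.
- sign_off(): hands the job in, once; it reports no verdict.
The state is a dict: "time": time; "qpos": joint angles; "dq": joint speeds; "joint_efforts": joint torques, N m; "eef_pos": TCP position; "tcp_rot": TCP orientation; "contact_force": force on the tool from outside, world axes, zero at the start; "wrist_torque": the same for the moment, N m; "opening": opening from 0.0 (shut) to 1.0 (fully open).
Only numpy, scipy, OpenCV 4.12 (cv2) and the standard library are available. Lean on these libraries where they do the work, as an engineer would, in place of code of your own. Each camera call takes 0.05 s, during which the arm holds its last target.

## Working session

There is one attempt and no reset: what is moved stays moved. The work goes in short steps, Python scripts to look and compute and a tool call to move; the robot and the scene stay as the last step left them, time stands still between calls to the robot, and variables do not carry over. Pictures are saved under pics/ and viewed, and the job is handed in when it is done.

Besides the shell and the picture viewer there is one more tool, called after "Emit:" as name(argument=value, ...), one argument or row to a line, values as JSON. move_arm: Moves the arm, as the interface text tells. Its arguments: {"type":"object","properties":{"linear":{"type":"array","items":{"type":"array","items":{"type":"number"}}},"twist":{"type":"array","items":{"type":"array","items":{"type":"number"}}},"grip":{"type":"number"},"force":{"type":"number"}},"required":["linear","twist"]}

```bash
mkdir -p pics
cat > h.py <<'E'
from plant import *
import numpy as np, cv2
def cam(n):
    c=read_camera(n); c['R']=cv2.Rodrigues(np.array(c['rvec'],float))[0]; c['t']=np.array(c['tvec'],float).reshape(3); return c
def ray(c,u,v):
    d=np.array([(u-c['cx'])/c['fx'],(v-c['cy'])/c['fy'],1.]); return -c['R'].T@c['t'], c['R'].T@d
def plane(c,u,v,z):
    o,d=ray(c,u,v); return o+d*(z-o[2])/d[2]
def proj(c,p):
    q=c['R']@np.array(p,float)+c['t']; return c['fx']*q[0]/q[2]+c['cx'],c['fy']*q[1]/q[2]+c['cy']
def cloud(c):
    v,u=np.mgrid[0:480,0:640]; z=c['depth']; P=np.stack([(u-c['cx'])/c['fx']*z,(v-c['cy'])/c['fy']*z,z],-1)
    W=(P-c['t'])@c['R']; W[z==0]=np.nan; return W
E
python3 - <<'E'
from h import *
for n in ['scene','top','wrist']:
    c=cam(n); cv2.imwrite(f'pics/{n}0.png',c['img']); print(n,-c['R'].T@c['t'],c['R'][2],c['fx'])
s=get_state(); print(s)
E
```

```text
scene [ 1.28293246 -0.42772379  0.76979123] [-0.67483755  0.3991583  -0.62069874] 468.26301787238646
top [0.42059842 0.00936987 1.74260201] [ 0.08101535 -0.00626735 -0.99669315] 594.0616223740084
wrist [0.19836993 0.64887481 0.37186389] [ 0.26467006 -0.11648906 -0.95727742] 342.94040364555445
{'time': 0.15, 'qpos': array([ 1.01600081e+00,  2.87022571e-01,  1.57780551e+00, -5.62359334e-06,
        1.27859113e+00, -1.50002999e-01]), 'dq': array([ 0.00041049, -0.00223919, -0.0041054 ,  0.0015842 , -0.0003614 ,
        0.00042637]), 'joint_efforts': array([ 1.39059070e-03, -4.06604075e+01, -2.93143344e+01, -8.40485791e-05,
        3.91543013e-03, -1.00385978e-05]), 'eef_pos': array([0.2655545 , 0.62004765, 0.2382437 ]), 'tcp_rot': array([ 2.01016374e-01,  9.79587456e-01, -8.58083605e-04, -3.12691984e-04]), 'contact_force': array([ 0.33763524,  0.37520238, -0.0949838 ]), 'wrist_torque': array([0.01449518, 0.02582711, 0.00752269]), 'opening': 0.9974989907006628}
```

View pics/scene0.png

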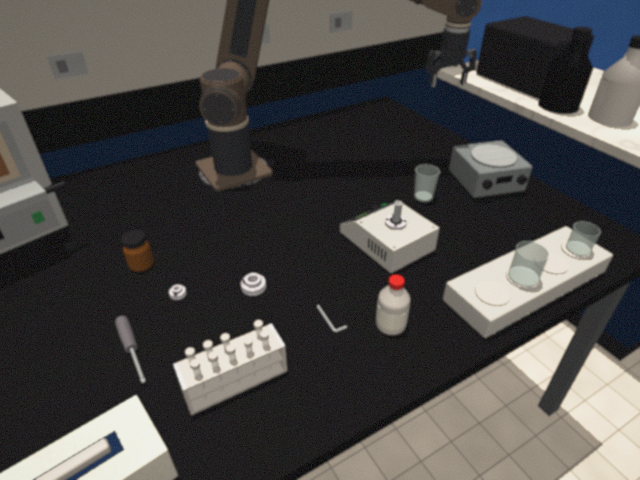

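View pics/top0.png

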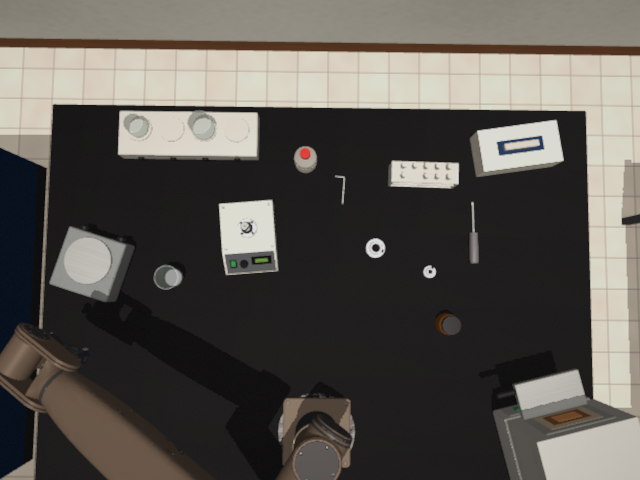

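View pics/wrist0.png

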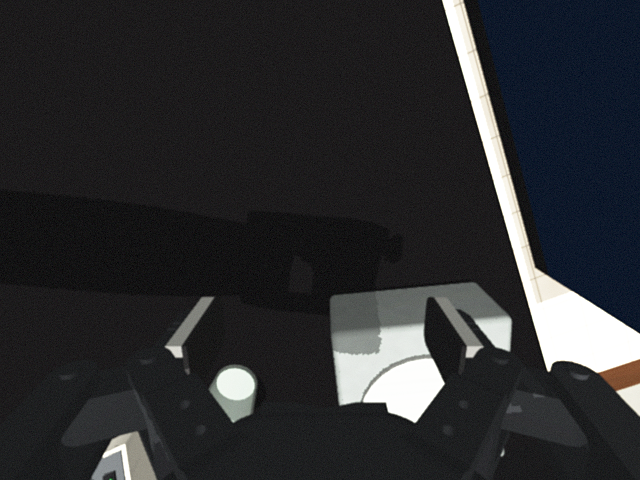

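The top view shows the drive at about (248,237) with its panel toward the robot. The larger pulley is at (375,248) and the smaller one at (430,272). Next I'll zoom in and measure.

Run:
```python
from h import *
c=cam('top'); s=cam('scene')
a=cv2.resize(c['img'][190:285,205:295],None,fx=6,fy=6,interpolation=cv2.INTER_CUBIC)[:600,:400]
a=cv2.resize(c['img'][195:280,210:285],(400,453),interpolation=cv2.INTER_CUBIC)
b=cv2.resize(c['img'][230:266,357:393],(396,396),interpolation=cv2.INTER_CUBIC)
o=np.zeros((453,800,3),np.uint8);o[:,:400]=a;o[:396,400:796]=b;cv2.imwrite('pics/z1.png',o)
a=cv2.resize(s['img'][190:275,335:445],(780,602),interpolation=cv2.INTER_CUBIC)[:600];cv2.imwrite('pics/z2.png',a)
W=cloud(c); g=cv2.cvtColor(c['img'],cv2.COLOR_BGR2HSV)
z=W[...,2]
# drive top
m=((z>0.068)&(z<0.08)); m[:,:200]=0;m[:,300:]=0;m[:190]=0;m[290:]=0
m=m.astype(np.uint8); n,l,st,ce=cv2.connectedComponentsWithStats(m); k=1+np.argmax(st[1:,4])
ct=cv2.findContours((l==k).astype(np.uint8),cv2.RETR_EXTERNAL,cv2.CHAIN_APPROX_NONE)[0][0]
P=np.array([plane(c,*p[0],.075)[:2] for p in ct],np.float32); print('drivetop',cv2.minAreaRect(P))
# boss & shaft
for lo,hi in [(.08,.1),(.12,.15)]:
    mm=(z>lo)&(z<hi); mm[:,:200]=0;mm[:,300:]=0;mm[:190]=0;mm[290:]=0
    print(lo,mm.sum(),np.nanmean(W[mm],0),np.nanmin(W[mm],0),np.nanmax(W[mm],0))
# pulley
roi=np.zeros(z.shape,bool); roi[225:270,350:400]=1
print('bench z',np.nanmedian(z[225:270,330:350]))
for lo,hi in [(.01,.022),(.022,.04)]:
    mm=roi&(z>lo)&(z<hi); print(lo,mm.sum(),np.nanmean(W[mm],0),np.nanmin(W[mm],0),np.nanmax(W[mm],0))
gray=g[...,2]; mm=(roi&(gray>90)).astype(np.uint8); ct=max(cv2.findContours(mm,0,2)[0],key=cv2.contourArea); (u,v),r=cv2.minEnclosingCircle(ct); print(u,v,r,plane(c,u,v,.016), np.linalg.norm(plane(c,u+r,v,.016)-plane(c,u,v,.016)))
```

```text
drivetop ((0.5705423951148987, 0.20283542573451996), (0.16133275628089905, 0.1507970541715622), 5.120946884155273)
0.08 545 [0.57887205 0.20380611 0.08359273] [0.50233644 0.12699862 0.08000283] [0.65341736 0.28029781 0.09728738]
0.12 51 [0.57603211 0.20335721 0.13725022] [0.565166   0.19233873 0.12150119] [0.58486414 0.21380888 0.14559641]
bench z 0.001056690965096555
0.01 149 [ 0.52708272 -0.16310558  0.01563282] [ 0.47604504 -0.23525077  0.01008674] [ 0.59641317 -0.09571993  0.02194221]
0.022 111 [ 0.52877698 -0.16406351  0.02749223] [ 0.5071089  -0.1876524   0.02201411] [ 0.55391404 -0.13825172  0.03849983]
374.9545593261719 247.72727966308594 10.192974090576172 [ 0.52889037 -0.16488422  0.016     ] 0.029721072732983484
```

View pics/z1.png

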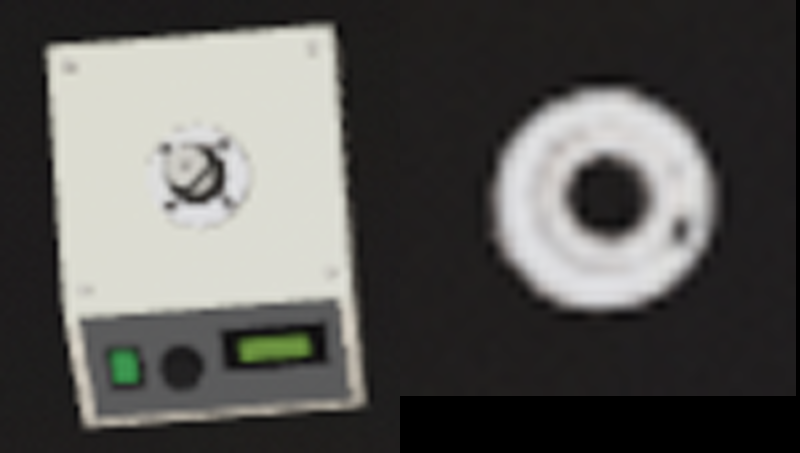

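View pics/z2.png

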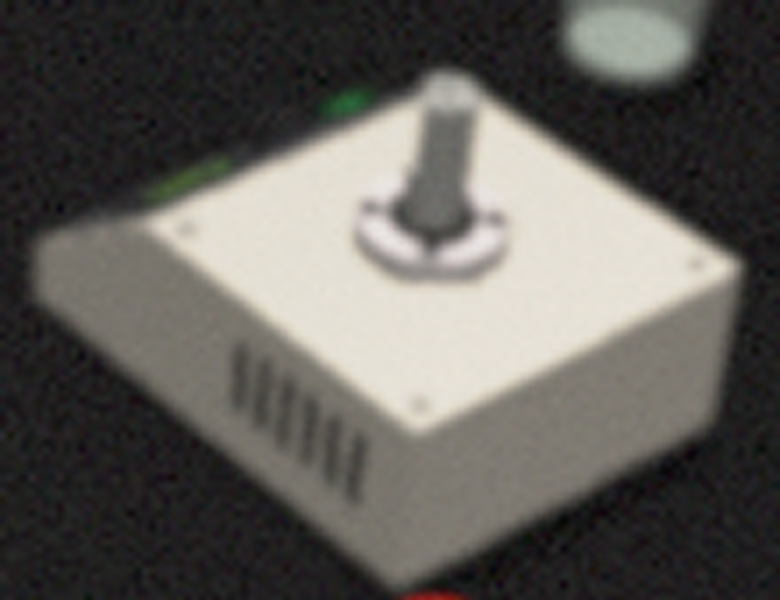

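Run:
```python
import plant; print([x for x in dir(plant) if not x.startswith('_')])
from h import *
for k in dir(plant):
    if 'tip' in k.lower(): print(k,getattr(plant,k))
from scipy.spatial.transform import Rotation as R
s=get_state(); print(R.from_quat(s['tcp_rot']).as_matrix().round(3))
c=cam('wrist'); T=R.from_quat(s['tcp_rot']).as_matrix()
print('cam in tool',T.T@(-c['R'].T@c['t']-s['eef_pos']), (c['R']@T).round(3))
```

```text
['Unreachable', 'get_state', 'read_camera', 'sign_off', 'tips_ahead']
tips_ahead 0.008
[[-0.919  0.394 -0.001]
 [ 0.394  0.919 -0.001]
 [ 0.    -0.001 -1.   ]]
cam in tool [ 0.07316391 -0.00015081 -0.13378146] [[ 0.     1.     0.001]
 [-0.957  0.001 -0.289]
 [-0.289 -0.001  0.957]]
```

Emit:
move_arm(
  linear=[
    [0.0222, -0.0298, 0],
    [0.0222, -0.0298, 0],
    [0.0222, -0.0298, 0],
    [0.0222, -0.0298, 0],
    [0.0222, -0.0298, 0],
    [0.0222, -0.0298, 0],
    [0.0222, -0.0298, 0],
    [0.0222, -0.0298, 0],
    [0.0222, -0.0298, 0],
    [0.0222, -0.0298, 0],
    [0.0222, -0.0298, 0],
    [0.0222, -0.0298, 0],
    [0.0222, -0.0298, 0],
    [0.0222, -0.0298, 0],
    [0, 0, 0],
    [0, 0, 0],
  ],
  twist=[
    [0, 0, 0],
    [0, 0, 0],
    [0, 0, 0],
    [0, 0, 0],
    [0, 0, 0],
    [0, 0, 0],
    [0, 0, 0],
    [0, 0, 0],
    [0, 0, 0],
    [0, 0, 0],
    [0, 0, 0],
    [0, 0, 0],
    [0, 0, 0],
    [0, 0, 0],
    [0, 0, 0],
    [0, 0, 0],
  ],
)

```text
time: 1.63
eef_pos: [0.5847, 0.1814, 0.2394]
tcp_rot: [0.198, 0.98, 0.001, 0.001]
contact_force: [-0.0, 0.5, -0.3]
opening: 0.998
```

```bash
cat > look.py <<'E'
from h import *
import sys
from scipy.spatial.transform import Rotation as R
s=get_state(); T=R.from_quat(s['tcp_rot']).as_matrix()
print('t',s['time'],'tcp',s['eef_pos'].round(4),'yaw_y',np.degrees(np.arctan2(T[1,1],T[0,1])).round(1),'q',s['qpos'].round(3),'op',s['opening'],'F',s['contact_force'].round(2),'M',s['wrist_torque'].round(3))
c=cam('wrist'); np.savez('w.npz',img=c['img'],depth=c['depth'],K=[c['fx'],c['fy'],c['cx'],c['cy']],R=c['R'],t=c['t'])
cv2.imwrite('pics/%s.png'%sys.argv[1],c['img'])
E
python3 look.py w1
```

```text
t 1.6333 tcp [0.5847 0.1814 0.2394] yaw_y 67.1 q [ 1.350e-01  1.480e-01  1.739e+00  1.000e-03  1.251e+00 -1.037e+00] op 0.9979854079921527 F [-0.04  0.47 -0.32] M [ 0.022 -0.003  0.06 ]
```

View pics/w1.png

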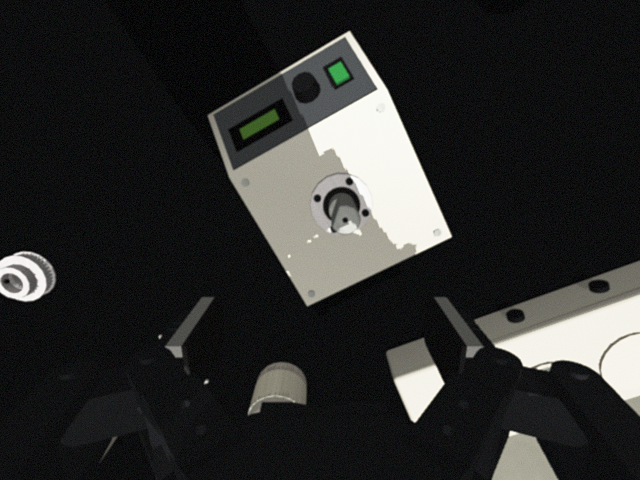

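Run:
```python
from h import *
d=np.load('w.npz'); c=dict(img=d['img'],depth=d['depth'],fx=d['K'][0],fy=d['K'][1],cx=d['K'][2],cy=d['K'][3],R=d['R'],t=d['t'])
cv2.imwrite('pics/z3.png',cv2.resize(d['img'][165:245,300:385],(637,600),interpolation=cv2.INTER_CUBIC))
for nm,u,v,z in [('tip',346,219,.137),('bossc',340,204,.085)]: print(nm,plane(c,u,v,z))
W=cloud(c); m=(W[...,2]>.132)&(W[...,2]<.142); m[:150]=0;m[260:]=0; print(m.sum(),np.nanmean(W[m],0),np.nanmin(W[m],0),np.nanmax(W[m],0))
# drive edges: back top corners and top-panel line
cs={k:plane(c,*uv,.075)[:2] for k,uv in dict(bl=(452,237),br=(307,306),fl=(378,90),fr=(233,168)).items()}
print(cs)
for a,b in [('bl','fl'),('br','fr')]: v=cs[a]-cs[b]; print(np.degrees(np.arctan2(v[1],v[0])),np.linalg.norm(v))
v=cs['bl']-cs['br']; print(np.degrees(np.arctan2(-v[0],v[1])),np.linalg.norm(v))
```

```text
tip [0.57665874 0.20179148 0.137     ]
bossc [0.57564863 0.20026251 0.085     ]
673 [0.57656358 0.2018865  0.13586201] [0.56552867 0.19049788 0.13200249] [0.58721258 0.21184935 0.1382219 ]
{'bl': array([0.64546005, 0.28224357]), 'br': array([0.65807352, 0.13291405]), 'fl': array([0.50343635, 0.26298041]), 'fr': array([0.51315982, 0.12739804])}
7.724087059373274 0.14332411886100244
2.179856862639275 0.14501863796446454
4.828159341356776 0.14986129014772964
```

View pics/z3.png

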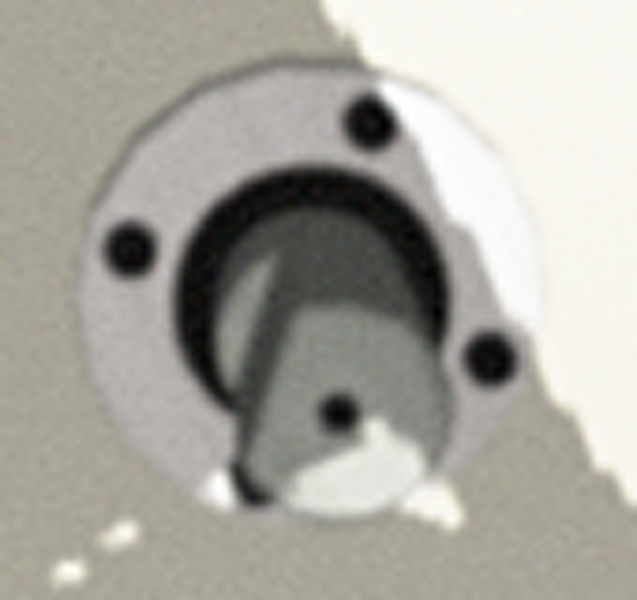

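Run:
```python
from h import *
d=np.load('w.npz'); c=dict(fx=d['K'][0],fy=d['K'][1],cx=d['K'][2],cy=d['K'][3],R=d['R'],t=d['t'])
f=lambda x,y: plane(c,300+x/7.494,165+y/7.5,.137)[:2]
a,b,h=f(292,312),f(245,478),f(338,411)
v=b-a; n=np.array([-v[1],v[0]]); n/=np.linalg.norm(n)
if n@((a+b)/2-h)<0:n=-n
print('axis',h,'normal ang',np.degrees(np.arctan2(n[1],n[0])),'len',np.linalg.norm(v),'dist',n@(a-h),n@(b-h))
```

```text
axis [0.57695267 0.20098988] normal ang -127.74017342365993 len 0.01662534997574085 dist 0.006762069633183942 0.006762069633183942
```

Emit:
move_arm(
  linear=[
    [-0.0027, 0.0067, 0],
    [-0.0027, 0.0067, 0],
    [-0.0025, 0.0066, 0],
    [0, 0, 0],
    [0, 0, -0.03],
    [0, 0, -0.03],
    [0, 0, 0],
    [0, 0, 0],
  ],
  twist=[
    [0, 0, -5],
    [0, 0, -5],
    [0, 0, -5.1],
    [0, 0, 0],
    [0, 0, 0],
    [0, 0, 0],
    [0, 0, 0],
    [0, 0, 0],
  ],
)

```text
time: 2.35
eef_pos: [0.5729, 0.2098, 0.181]
tcp_rot: [0.322, 0.947, 0.002, 0.004]
contact_force: [-0.2, 0.3, 0.6]
opening: 1.002
```

```bash
python3 look.py w2
```

```text
t 2.35 tcp [0.5729 0.2098 0.181 ] yaw_y 52.5 q [ 0.185  0.194  1.797 -0.     1.141 -0.731] op 1.0022453440609622 F [-0.19  0.28  0.59] M [ 0.011  0.024 -0.075]
```

View pics/w2.png

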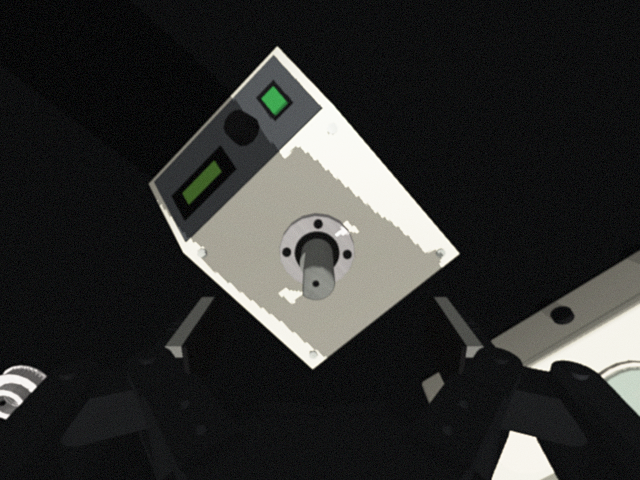

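```bash
cat > rd.py <<'E'
from h import *
def ld():
    d=np.load('w.npz'); return dict(img=d['img'],depth=d['depth'],fx=d['K'][0],fy=d['K'][1],cx=d['K'][2],cy=d['K'][3],R=d['R'],t=d['t'])
E
python3 - <<'E'
from rd import *
from scipy.spatial.transform import Rotation as R
c=ld(); print(plane(c,315.5,284,.137),proj(c,[.577,.201,.137]))
s=get_state();T=R.from_quat(s['tcp_rot']).as_matrix();print(T.round(4),s['eef_pos'],s['dq'].round(4))
# desired tool: z down, yaw_y 52.3
y=np.radians(52.3);Y=np.array([np.cos(y),np.sin(y),0]);Z=np.array([0,0,-1.]);D=np.stack([np.cross(Y,Z),Y,Z],1)
print(np.degrees(R.from_matrix(D@T.T).as_rotvec()))
cv2.imwrite('pics/z4.png',cv2.resize(c['img'][205:305,265:365],(600,600),interpolation=cv2.INTER_CUBIC))
E
```

```text
[0.57668391 0.20120504 0.137     ] (np.float64(315.557445253912), np.float64(284.6085473636425))
[[-0.7929  0.6093  0.0071]
 [ 0.6094  0.7929  0.0013]
 [-0.0049  0.0053 -1.    ]] [0.57243465 0.20967333 0.18052659] [-0.0071 -0.0099 -0.0141 -0.0015  0.0024  0.0112]
[-0.07200708  0.40844077 -0.1573231 ]
```

View pics/z4.png

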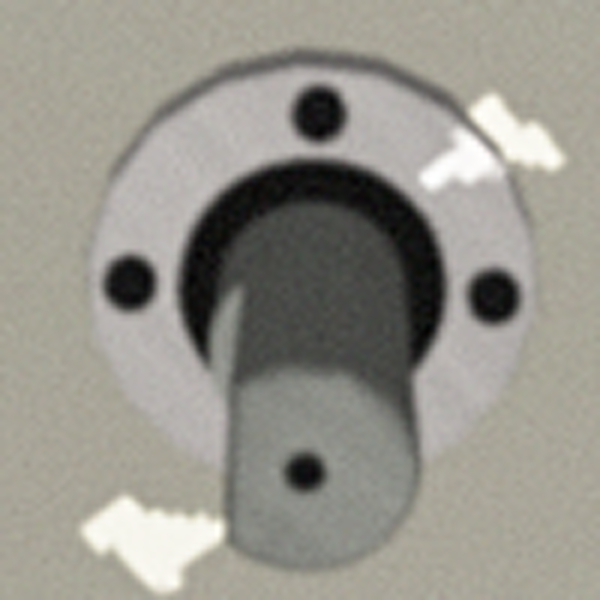

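Emit:
move_arm(
  linear=[
    [0.0055, -0.0072, 0],
    [0, 0, 0],
    [0, 0, -0.02],
    [0, 0, -0.02],
    [0, 0, -0.018],
    [0, 0, 0],
    [0, 0, 0],
  ],
  twist=[
    [0, 0.4, -0.2],
    [0, 0, 0],
    [0, 0, 0],
    [0, 0, 0],
    [0, 0, 0],
    [0, 0, 0],
    [0, 0, 0],
  ],
)

```text
time: 2.98
eef_pos: [0.5865, 0.2021, 0.1346]
tcp_rot: [0.322, 0.947, 0.006, 0.009]
contact_force: [-0.4, -1.0, 0.8]
opening: 0.999
```

```bash
cat > err.py <<'E'
from h import *
import sys
from scipy.spatial.transform import Rotation as R
x,y,z,yw=map(float,sys.argv[1:5])
s=get_state();T=R.from_quat(s['tcp_rot']).as_matrix()
a=np.radians(yw);Y=np.array([np.cos(a),np.sin(a),0]);Z=np.array([0,0,-1.]);D=np.stack([np.cross(Y,Z),Y,Z],1)
print('t',s['time'],'tcp',s['eef_pos'].round(4),'dlin',(np.array([x,y,z])-s['eef_pos']).round(4),'dtw',np.degrees(R.from_matrix(D@T.T).as_rotvec()).round(2),'dq',s['dq'].round(3),'F',s['contact_force'].round(1),'M',s['wrist_torque'].round(3),'op',round(s['opening'],3),'q6',s['qpos'][5].round(2))
E
python3 err.py .5779 .2025 .117 52.3
```

```text
t 2.9833 tcp [0.5865 0.2021 0.1346] dlin [-0.0086  0.0004 -0.0176] dtw [-0.26  1.19 -0.08] dq [-0.008  0.01   0.006  0.     0.002 -0.005] F [-0.4 -1.   0.8] M [0.002 0.026 0.038] op 0.999 q6 -0.75
```

Emit:
move_arm(
  linear=[
    [-0.0086, 0, 0],
    [0, 0, 0],
    [0, 0, 0],
  ],
  twist=[
    [-0.3, 1.2, 0],
    [0, 0, 0],
    [0, 0, 0],
  ],
)

```text
time: 3.23
eef_pos: [0.5794, 0.2021, 0.1392]
tcp_rot: [0.323, 0.947, 0.0, 0.002]
contact_force: [0.0, 0.9, 0.7]
opening: 1.001
```

```bash
python3 err.py .5779 .2025 .117 52.3
```

```text
t 3.2333 tcp [0.5794 0.2021 0.1392] dlin [-0.0015  0.0004 -0.0222] dtw [ 0.01  0.2  -0.05] dq [ 0.004 -0.022 -0.01   0.002  0.027  0.002] F [0.  0.9 0.7] M [-0.035  0.032  0.02 ] op 1.001 q6 -0.74
```

Emit:
move_arm(
  linear=[
    [-0.0015, 0, -0.011],
    [-0.001, 0, -0.011],
    [0, 0, 0],
    [0, 0, 0],
  ],
  twist=[
    [0, 0.2, 0],
    [0, 0.2, 0],
    [0, 0, 0],
    [0, 0, 0],
  ],
)

```text
time: 3.57
eef_pos: [0.5781, 0.2025, 0.1183]
tcp_rot: [0.322, 0.947, 0.001, 0.0]
contact_force: [-0.0, 1.4, -0.2]
opening: 0.998
```

```bash
python3 err.py .5779 .2025 .117 52.3
```

```text
t 3.5667 tcp [0.5781 0.2025 0.1183] dlin [-0.0002 -0.     -0.0013] dtw [-0.05  0.07 -0.08] dq [-0.     0.019  0.021 -0.001 -0.009 -0.   ] F [-0.   1.4 -0.2] M [-0.02  -0.037  0.011] op 0.998 q6 -0.74
```

Emit:
move_arm(
  linear=[
    [0, 0, 0],
    [0, 0, 0],
    [0, 0, 0],
    [0, 0, 0],
    [0, 0, 0],
    [0, 0, 0],
    [0, 0, 0],
    [0, 0, 0],
    [0, 0, 0],
    [0, 0, 0],
  ],
  twist=[
    [0, 0, 0],
    [0, 0, 0],
    [0, 0, 0],
    [0, 0, 0],
    [0, 0, 0],
    [0, 0, 0],
    [0, 0, 0],
    [0, 0, 0],
    [0, 0, 0],
    [0, 0, 0],
  ],
  grip=0,
  force=60,
)

```text
time: 4.4
eef_pos: [0.5778, 0.2026, 0.1177]
tcp_rot: [0.323, 0.946, 0.0, -0.0]
contact_force: [0.7, 0.6, 0.1]
opening: 0.203
```

```bash
python3 err.py .5779 .2025 .117 52.3; python3 look.py w3
```

```text
t 4.4 tcp [0.5778 0.2026 0.1177] dlin [ 0.0001 -0.0001 -0.0007] dtw [-0.05 -0.01 -0.04] dq [-0.001 -0.002  0.001 -0.003  0.     0.002] F [0.7 0.6 0.1] M [ 0.02  -0.003 -0.02 ] op 0.203 q6 -0.74
t 4.4 tcp [0.5778 0.2026 0.1177] yaw_y 52.3 q [ 1.710e-01  2.760e-01  1.826e+00  1.000e-03  1.040e+00 -7.430e-01] op 0.203081156121996 F [0.65 0.61 0.09] M [ 0.02  -0.003 -0.02 ]
```

View pics/w3.png

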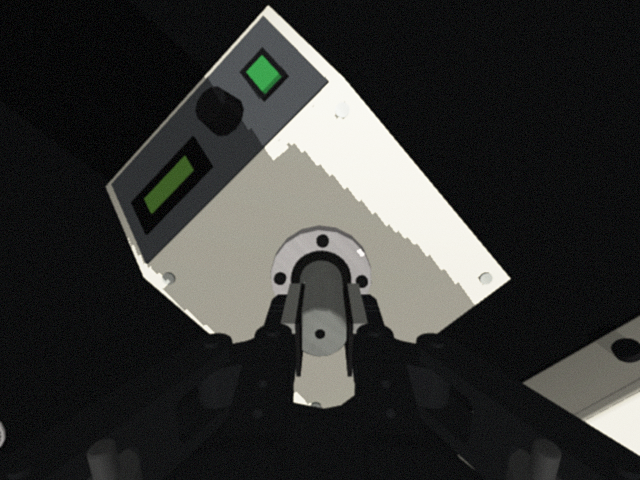

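Emit:
move_arm(
  linear=[
    [0.0001, -0.0001, 0],
    [0.0001, -0.0001, 0],
    [0.0001, -0.0001, 0],
    [0.0001, -0.0001, 0],
    [0.0001, -0.0001, 0],
    [0.0001, -0.0002, 0],
    [0, -0.0002, 0],
    [0, -0.0002, 0],
    [0, -0.0001, 0],
    [0, -0.0001, 0],
    [0, 0, 0],
    [0, 0, 0],
  ],
  twist=[
    [0, 0, -4.7],
    [0, 0, -4.7],
    [0, 0, -4.7],
    [0, 0, -4.7],
    [0, 0, -4.7],
    [0, 0, -4.7],
    [0, 0, -4.7],
    [0, 0, -4.7],
    [0, 0, -4.7],
    [0, 0, -4.7],
    [0, 0, 0],
    [0, 0, 0],
  ],
)

```text
time: 5.45
eef_pos: [0.578, 0.2012, 0.1177]
tcp_rot: [0.685, 0.728, -0.0, -0.0]
contact_force: [-0.7, -0.0, 0.1]
opening: 0.196
```

```bash
python3 err.py .5784 .2013 .117 4.8; python3 look.py w4
```

```text
t 5.45 tcp [0.578  0.2012 0.1177] dlin [ 0.0004  0.0001 -0.0007] dtw [ 0.02 -0.02  1.3 ] dq [-0.001 -0.001  0.002 -0.    -0.001  0.011] F [-0.7 -0.   0.1] M [ 0.028 -0.054 -0.09 ] op 0.196 q6 0.11
t 5.45 tcp [0.578  0.2012 0.1177] yaw_y 3.5 q [ 0.169  0.275  1.826 -0.     1.04   0.108] op 0.1964911844800786 F [-0.69 -0.04  0.06] M [ 0.028 -0.054 -0.09 ]
```

View pics/w4.png

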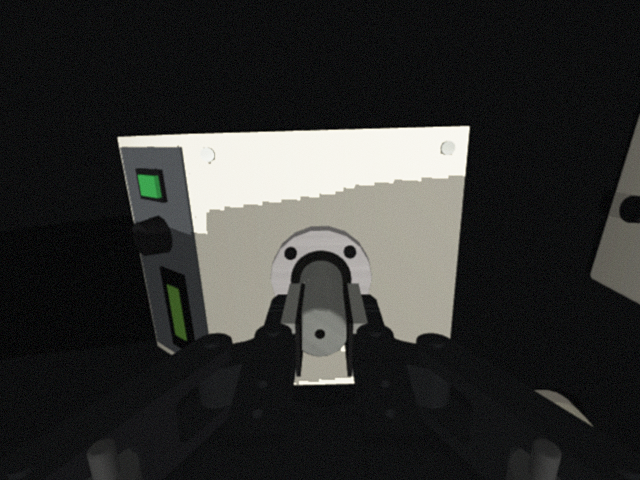

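Run:
```python
from rd import *
c=ld(); W=cloud(c)
f=lambda u,v:plane(c,u,v,.075)
a,b,d=f(183,134.5),f(469,126),f(452,338)
print(a,b,d,np.degrees(np.arctan2(*(b-a)[[1,0]])),np.degrees(np.arctan2(-(b-d)[0],(b-d)[1])))
# row edges by gradient along side edge
g=c['img'].max(2).astype(float)
us=np.arange(200,460,4); P=[]
for u in us:
    col=g[100:170,u]; v=100+np.argmax(col>120); P.append(f(u,v-.5)[:2])
P=np.array(P); k=np.polyfit(P[:,0],P[:,1],1); print('side yaw',np.degrees(np.arctan(k[0])),np.std(P[:,1]-np.polyval(k,P[:,0])))
P=[]
for v in range(185,335,4):
    row=g[v,400:520]; u=400+len(row)-1-np.argmax(row[::-1]>80); P.append(f(u+.5,v)[:2])
P=np.array(P); k=np.polyfit(P[:,1],P[:,0],1); print('back yaw',-np.degrees(np.arctan(k[0])),np.std(P[:,0]-np.polyval(k,P[:,1])))
```

```text
[0.50470501 0.26977039 0.075     ] [0.64459406 0.28235655 0.075     ] [0.6564989  0.16394786 0.075     ] 5.14119738596893 5.741238431221299
side yaw 5.094876743880193 0.00014780533873397984
back yaw 5.0080431123090925 0.00015793928665705381
```

Emit:
move_arm(
  linear=[
    [0, 0, 0],
    [0, 0, 0],
    [0, 0, 0],
    [0, 0, 0],
  ],
  twist=[
    [0, 0, 1.3],
    [0, 0, 0],
    [0, 0, 0],
    [0, 0, 0],
  ],
)

```text
time: 5.83
eef_pos: [0.578, 0.2012, 0.1177]
tcp_rot: [0.675, 0.738, -0.0, -0.0]
contact_force: [-0.4, -0.4, -0.1]
opening: 0.202
```

```bash
python3 err.py .5784 .2013 .117 4.8
```

```text
t 5.8333 tcp [0.578  0.2012 0.1177] dlin [ 0.0004  0.0001 -0.0007] dtw [ 0.   -0.02 -0.33] dq [ 0.    -0.001 -0.    -0.     0.002 -0.006] F [-0.4 -0.4 -0.1] M [ 0.009 -0.049 -0.068] op 0.202 q6 0.08
```

Emit:
move_arm(
  linear=[
    [0, 0, 0],
    [0, 0, 0],
    [0, 0, 0],
    [0, 0, 0],
    [0, 0, 0],
    [0, 0, 0],
    [0, 0, 0.03],
    [0, 0, 0.035],
    [0, 0, 0.035],
    [0, 0, 0.02],
    [0, 0, 0],
  ],
  twist=[
    [0, 0, 0],
    [0, 0, 0],
    [0, 0, 0],
    [0, 0, 0],
    [0, 0, 0],
    [0, 0, 0],
    [0, 0, 0],
    [0, 0, 0],
    [0, 0, 0],
    [0, 0, 0],
    [0, 0, 0],
  ],
  grip=1,
)

```text
time: 6.75
eef_pos: [0.5747, 0.2004, 0.2391]
tcp_rot: [0.674, 0.739, -0.004, -0.002]
contact_force: [0.5, 0.1, 0.2]
opening: 1.004
```

```bash
python3 look.py w5; python3 err.py .53 -.166 .24 -23
```

```text
t 6.75 tcp [0.5747 0.2004 0.2391] yaw_y 5.3 q [ 1.690e-01  1.470e-01  1.741e+00 -1.000e-03  1.262e+00  7.800e-02] op 1.0037090336035401 F [0.49 0.13 0.21] M [ 0.003 -0.074 -0.033]
t 6.8 tcp [0.5742 0.2004 0.2373] dlin [-0.0442 -0.3664  0.0027] dtw [-1.000e-02 -6.000e-01 -2.826e+01] dq [-0.001  0.038  0.057  0.    -0.019  0.001] F [ 0.4 -0.5  0.7] M [0.002 0.024 0.039] op 1.0 q6 0.08
```

View pics/w5.png

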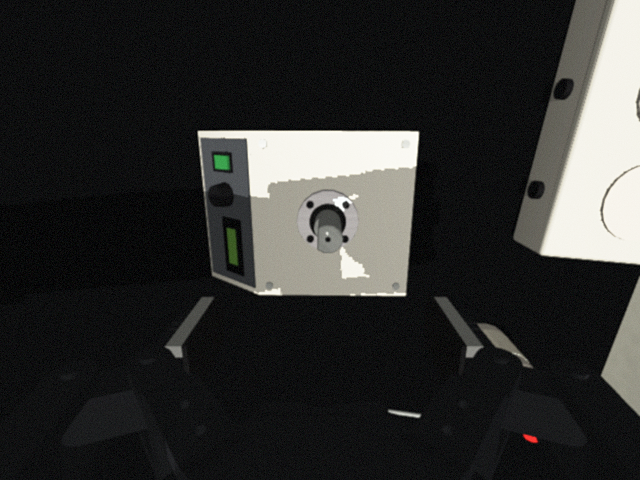

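Flat is now a vertical line at the left of the shaft top (~(317,238)), facing the panel. Next, the pulley.

Run:
```python
from rd import *
c=ld(); print(plane(c,327.5,239,.137)); cv2.imwrite('pics/z5.png',cv2.resize(c['img'][180:260,290:370],(600,600),interpolation=cv2.INTER_CUBIC))
```

```text
[0.57685082 0.20135517 0.137     ]
```

View pics/z5.png

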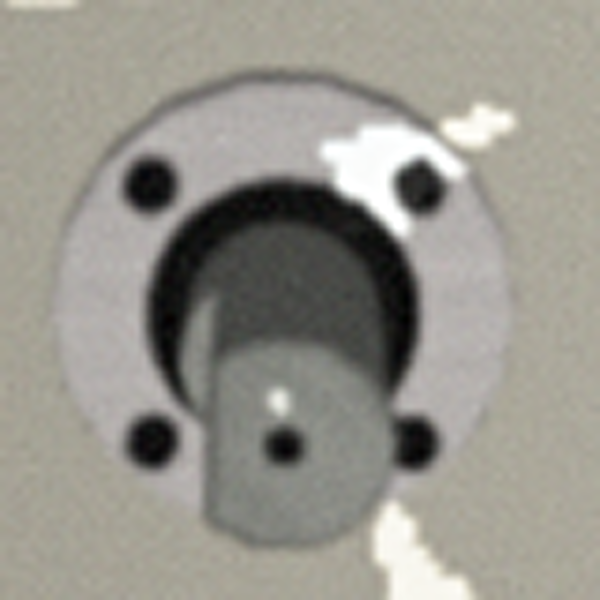

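Emit:
move_arm(
  linear=[
    [-0.0037, -0.03, 0],
    [-0.0037, -0.03, 0],
    [-0.0037, -0.03, 0],
    [-0.0037, -0.03, 0],
    [-0.0037, -0.03, 0],
    [-0.0037, -0.03, 0],
    [-0.0037, -0.03, 0],
    [-0.0037, -0.03, 0],
    [-0.0037, -0.03, 0],
    [-0.0037, -0.03, 0],
    [-0.0037, -0.03, 0],
    [-0.0037, -0.03, 0],
    [0, 0, 0],
    [0, 0, 0],
  ],
  twist=[
    [0, 0, -2.3],
    [0, 0, -2.3],
    [0, 0, -2.3],
    [0, 0, -2.3],
    [0, 0, -2.3],
    [0, 0, -2.3],
    [0, 0, -2.3],
    [0, 0, -2.3],
    [0, 0, -2.3],
    [0, 0, -2.3],
    [0, 0, -2.3],
    [0, 0, -2.3],
    [0, 0, 0],
    [0, 0, 0],
  ],
)

```text
time: 7.97
eef_pos: [0.5115, -0.1709, 0.204]
tcp_rot: [0.836, 0.548, -0.014, -0.023]
contact_force: [0.0, 0.1, 0.7]
opening: 1.002
```

```bash
python3 look.py w6; python3 err.py .53 -.166 .24 -23
```

```text
t 7.9667 tcp [ 0.5115 -0.1709  0.204 ] yaw_y -23.5 q [-0.508  0.049  1.914 -0.005  1.232 -0.097] op 1.002394131225763 F [0.02 0.05 0.67] M [-0.008 -0.035 -0.003]
t 8.0167 tcp [ 0.5114 -0.1706  0.2036] dlin [0.0186 0.0046 0.0364] dtw [-1.23 -2.85  0.43] dq [ 0.034 -0.013 -0.001  0.011  0.009  0.   ] F [-0.3 -0.1 -0.5] M [-0.041 -0.01   0.005] op 0.997 q6 -0.1
```

View pics/w6.png

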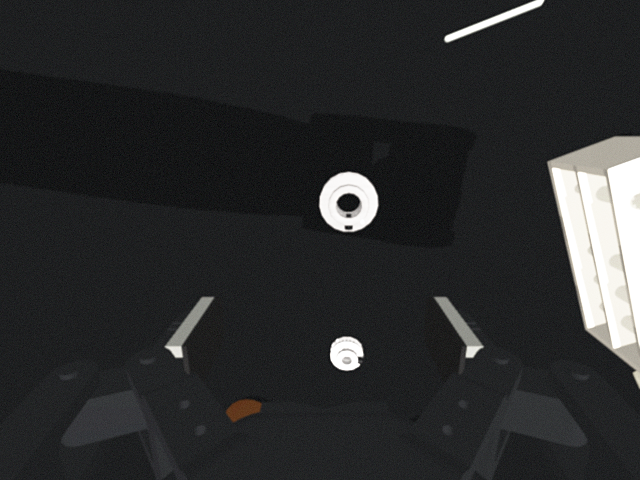

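```bash
cat > pul.py <<'E'
from rd import *
c=ld(); g=cv2.cvtColor(c['img'],cv2.COLOR_BGR2GRAY)
import sys
u0,v0,h=map(int,sys.argv[1:4])
roi=g[v0-h:v0+h,u0-h:u0+h]; m=(roi>90).astype(np.uint8)
ct=max(cv2.findContours(m,0,1)[0],key=cv2.contourArea)+[u0-h,v0-h]
hull=cv2.convexHull(ct)
P=np.array([plane(c,p[0][0],p[0][1],.016)[:2] for p in hull],np.float32); (x,y),r=cv2.minEnclosingCircle(P); print('rim',x,y,r)
inv=(roi<70).astype(np.uint8); n,l,st,ce=cv2.connectedComponentsWithStats(inv)
for k in range(1,n):
    if 3<st[k,4]<h*h: u,v=ce[k]+[u0-h,v0-h]; print('dark',st[k],u,v,plane(c,u,v,.028)[:2],plane(c,u,v,.022)[:2])
W=cloud(c); w=W[v0-h:v0+h,u0-h:u0+h].reshape(-1,3); q=w[(w[:,2]>.024)&(w[:,2]<.032)]
if len(q): print('hub top depth',len(q),(q.min(0)+q.max(0))/2,q.max(0)-q.min(0))
cv2.imwrite('pics/%s.png'%sys.argv[4],cv2.resize(c['img'][v0-h:v0+h,u0-h:u0+h],(600,600),interpolation=cv2.INTER_CUBIC))
E
python3 pul.py 348 202 40 z6
```

```text
rim 0.5283957719802856 -0.1654970943927765 0.029185131192207336
dark [ 29  32  23  17 294] 348.14285714285717 202.08843537414967 [ 0.52953943 -0.16345213] [ 0.52917824 -0.1645562 ]
dark [39 53  4  2  8] 348.5 215.5 [ 0.52508756 -0.17518055] [ 0.52464009 -0.17651194]
dark [37 64  7  3 19] 348.3157894736842 227.0 [ 0.52076684 -0.18527926] [ 0.52023562 -0.18680638]
hub top depth 816 [ 0.52857899 -0.1681364   0.02645819] [0.03716703 0.04177743 0.00484361]
```

View pics/z6.png

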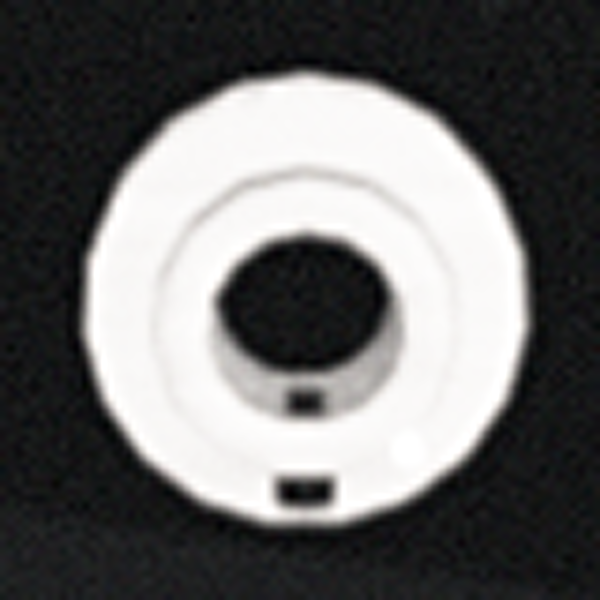

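```bash
python3 - <<'E'
from rd import *
c=ld(); a=plane(c,348.4,205,.028); s=plane(c,348.2,227,.022); t=plane(c,348.2,215.2,.022); print(a,s,t)
for q in (s,t):
  d=(q-a)[:2]; print(np.linalg.norm(d),np.degrees(np.arctan2(d[1],d[0])))
E
python3 err.py .5283 -.1665 .1 -23.5
```

```text
[ 0.5287326  -0.16603914  0.028     ] [ 0.52013433 -0.18676414  0.022     ] [ 0.52449011 -0.17613555  0.022     ]
0.022437820675513226 -112.53232617197963
0.010951544002580554 -112.79207683245892
t 8.0167 tcp [ 0.5114 -0.1706  0.2036] dlin [ 0.0169  0.0041 -0.1036] dtw [-1.24 -2.85 -0.07] dq [ 0.034 -0.013 -0.001  0.011  0.009  0.   ] F [-0.3 -0.1 -0.5] M [-0.041 -0.01   0.005] op 0.997 q6 -0.1
```

Emit:
move_arm(
  linear=[
    [0.009, 0.0025, 0],
    [0.009, 0.0025, 0],
    [0, 0, 0],
    [0, 0, -0.03],
    [0, 0, -0.03],
    [0, 0, -0.03],
    [0, 0, 0],
    [0, 0, 0],
  ],
  twist=[
    [-0.6, -1.4, 0.2],
    [-0.6, -1.4, 0.2],
    [0, 0, 0],
    [0, 0, 0],
    [0, 0, 0],
    [0, 0, 0],
    [0, 0, 0],
    [0, 0, 0],
  ],
)

```text
time: 8.68
eef_pos: [0.5286, -0.1568, 0.107]
tcp_rot: [0.831, 0.557, -0.001, -0.003]
contact_force: [0.5, 0.4, 0.8]
opening: 1.004
```

```bash
python3 look.py w7; python3 err.py .5285 -.166 .05 -23
```

```text
t 8.6833 tcp [ 0.5286 -0.1568  0.107 ] yaw_y -22.3 q [-4.730e-01  1.690e-01  1.977e+00  1.000e-03  1.002e+00 -8.400e-02] op 1.0036966230580984 F [0.53 0.37 0.76] M [ 0.007 -0.017  0.056]
t 8.7333 tcp [ 0.5279 -0.1565  0.1065] dlin [ 0.0006 -0.0095 -0.0565] dtw [-0.26 -0.39 -0.67] dq [-0.005 -0.021 -0.015  0.     0.004 -0.   ] F [ 0.1  1.1 -0.7] M [-0.009 -0.041 -0.015] op 1.0 q6 -0.08
```

View pics/w7.png

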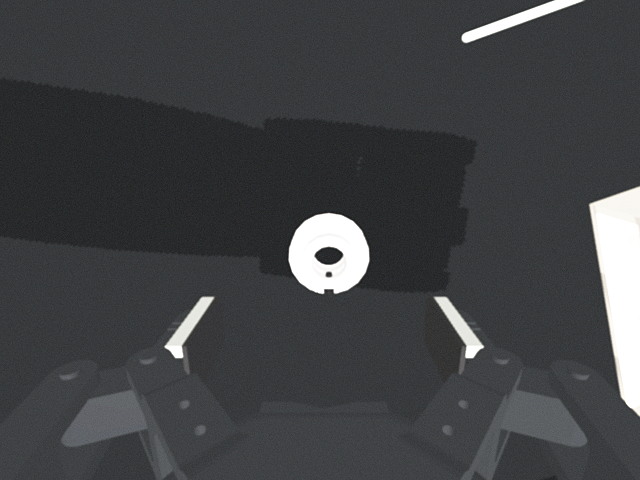

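```bash
python3 pul.py 329 254 50 z7
python3 - <<'E'
from rd import *
c=ld(); print(plane(c,329,254,.016))
E
```

```text
rim 0.5291781425476074 -0.16453711688518524 0.030177926644682884
dark [ 36  43  28  17 334] 328.38922155688624 255.2574850299401 [ 0.53049065 -0.16070174] [ 0.52971463 -0.16271145]
dark [48 69  4  3 12] 328.5 274.0 [ 0.52555219 -0.17307387] [ 0.52463697 -0.17543231]
hub top depth 1492 [ 0.5286454  -0.16791849  0.02655213] [0.03764546 0.04151119 0.00508042]
[ 0.52968019 -0.16402201  0.016     ]
```

View pics/z7.png

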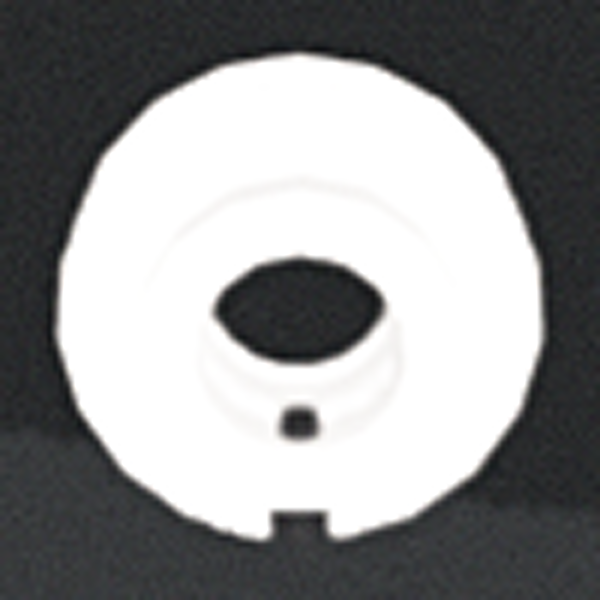

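Emit:
move_arm(
  linear=[
    [0.0006, -0.0095, 0],
    [0, 0, 0],
    [0, 0, -0.02],
    [0, 0, -0.02],
    [0, 0, -0.015],
    [0, 0, 0],
    [0, 0, 0],
  ],
  twist=[
    [-0.3, -0.4, -0.5],
    [0, 0, 0],
    [0, 0, 0],
    [0, 0, 0],
    [0, 0, 0],
    [0, 0, 0],
    [0, 0, 0],
  ],
)

```text
time: 9.32
eef_pos: [0.537, -0.1718, 0.0641]
tcp_rot: [0.833, 0.553, 0.006, 0.012]
contact_force: [0.0, 0.5, 0.8]
opening: 0.994
```

```bash
python3 err.py .5285 -.166 .013 -23
```

```text
t 9.3167 tcp [ 0.537  -0.1718  0.0641] dlin [-0.0085  0.0058 -0.0511] dtw [ 0.75  1.28 -0.13] dq [-0.005 -0.001  0.    -0.001  0.006 -0.   ] F [0.  0.5 0.8] M [-0.049  0.026  0.026] op 0.994 q6 -0.09
```

Emit:
move_arm(
  linear=[
    [-0.0085, 0.0058, 0],
    [0, 0, 0],
    [0, 0, -0.012],
    [0, 0, -0.012],
    [0, 0, -0.01],
    [0, 0, 0],
    [0, 0, 0],
  ],
  twist=[
    [0.7, 1.3, 0],
    [0, 0, 0],
    [0, 0, 0],
    [0, 0, 0],
    [0, 0, 0],
    [0, 0, 0],
    [0, 0, 0],
  ],
)

```text
time: 9.9
eef_pos: [0.5336, -0.1693, 0.0347]
tcp_rot: [0.833, 0.553, 0.003, 0.007]
contact_force: [-0.1, -0.4, -0.7]
opening: 0.997
```

```bash
python3 err.py .5285 -.166 .013 -23
```

```text
t 9.9 tcp [ 0.5336 -0.1693  0.0347] dlin [-0.0051  0.0033 -0.0217] dtw [ 0.44  0.72 -0.08] dq [-0.001  0.028  0.016 -0.001 -0.01  -0.001] F [-0.1 -0.4 -0.7] M [-0.018  0.026 -0.015] op 0.997 q6 -0.09
```

Emit:
move_arm(
  linear=[
    [-0.0051, 0.0033, 0],
    [0, 0, 0],
    [-0.001, 0.0003, -0.008],
    [-0.001, 0.0003, -0.007],
    [0, 0, -0.004],
    [0, 0, 0],
    [0, 0, 0],
  ],
  twist=[
    [0.4, 0.7, 0],
    [0, 0, 0],
    [0, 0.1, 0],
    [0, 0.1, 0],
    [0, 0, 0],
    [0, 0, 0],
    [0, 0, 0],
  ],
)

```text
time: 10.48
eef_pos: [0.5254, -0.1648, 0.013]
tcp_rot: [0.833, 0.553, -0.002, -0.002]
contact_force: [-0.9, -1.3, -0.7]
opening: 0.999
```

```bash
python3 err.py .5285 -.166 .013 -23; python3 look.py w8
```

```text
t 10.4833 tcp [ 0.5254 -0.1648  0.013 ] dlin [ 0.0031 -0.0012 -0.    ] dtw [-0.03 -0.33 -0.09] dq [-0.001  0.012  0.005 -0.001 -0.005  0.001] F [-0.9 -1.3 -0.7] M [-0.003 -0.007  0.036] op 0.999 q6 -0.09
t 10.4833 tcp [ 0.5254 -0.1648  0.013 ] yaw_y -22.9 q [-0.487  0.319  2.004 -0.003  0.823 -0.085] op 0.9994349667862334 F [-0.91 -1.25 -0.71] M [-0.003 -0.007  0.036]
```

View pics/w8.png

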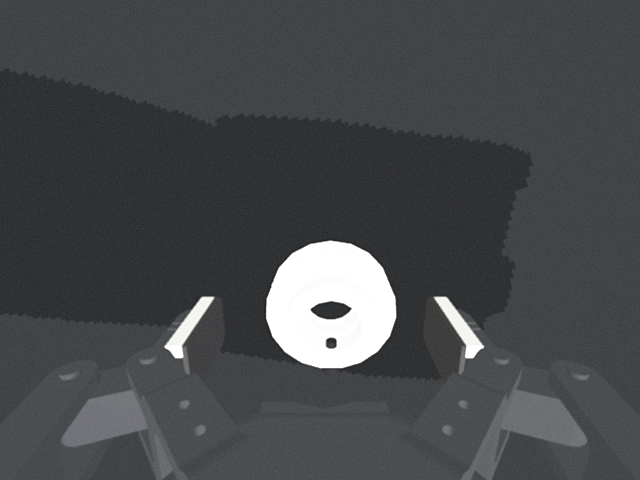

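```bash
sed -i 's/(roi>90)/(roi>130)/' pul.py; python3 pul.py 331 305 80 z8; python3 err.py .5285 -.166 .013 -23
```

```text
rim 0.5296714901924133 -0.16357143223285675 0.03035561554133892
dark [ 60  77  40  17 465] 330.35913978494625 309.85591397849464 [ 0.53179613 -0.15827445] [ 0.53059523 -0.16135993]
dark [ 76 113   9  10  71] 330.88732394366195 342.5774647887324 [ 0.52638859 -0.1718347 ] [ 0.52491429 -0.17560577]
hub top depth 4066 [ 0.52869618 -0.16804991  0.02651501] [0.03767779 0.04180799 0.0050147 ]
t 10.5333 tcp [ 0.5253 -0.1647  0.013 ] dlin [ 0.0032 -0.0013  0.    ] dtw [-0.04 -0.35 -0.09] dq [ 0.001 -0.006 -0.003  0.002  0.005 -0.002] F [-0.8 -0.2  1.7] M [ 0.023 -0.054  0.029] op 0.999 q6 -0.09
```

View pics/z8.png

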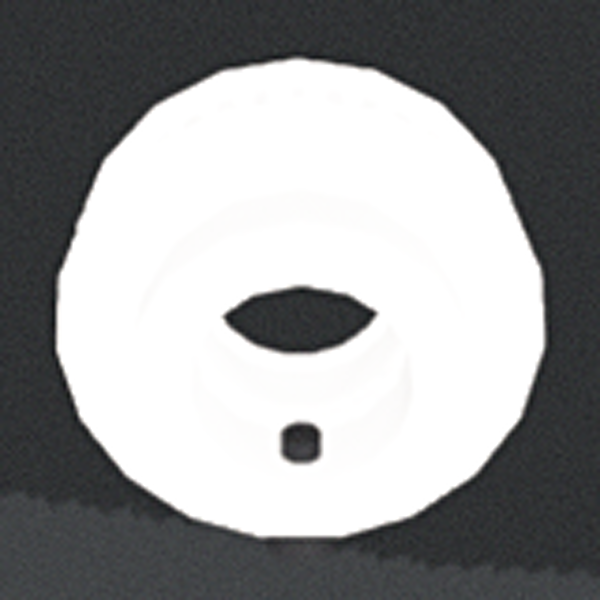

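Emit:
move_arm(
  linear=[
    [0.0036, -0.0013, 0],
    [0, 0, 0],
  ],
  twist=[
    [0, -0.3, 0],
    [0, 0, 0],
  ],
)

```text
time: 10.7
eef_pos: [0.5294, -0.1663, 0.0132]
tcp_rot: [0.833, 0.553, 0.0, -0.0]
contact_force: [0.7, 0.4, 1.2]
opening: 1.001
```

```bash
python3 err.py .5288 -.166 .013 -23
```

```text
t 10.7 tcp [ 0.5294 -0.1663  0.0132] dlin [-0.0006  0.0003 -0.0002] dtw [-0.02  0.01 -0.09] dq [ 0.001 -0.006  0.008 -0.003  0.013  0.   ] F [0.7 0.4 1.2] M [-0.023 -0.016  0.046] op 1.001 q6 -0.09
```

Emit:
move_arm(
  linear=[
    [0, 0, 0],
    [0, 0, 0],
    [0, 0, 0],
    [0, 0, 0],
    [0, 0, 0],
    [0, 0, 0],
    [0, 0, 0],
  ],
  twist=[
    [0, 0, 0],
    [0, 0, 0],
    [0, 0, 0],
    [0, 0, 0],
    [0, 0, 0],
    [0, 0, 0],
    [0, 0, 0],
  ],
  grip=0,
  force=60,
)

```text
time: 11.28
eef_pos: [0.5303, -0.1667, 0.0146]
tcp_rot: [0.833, 0.553, 0.001, 0.001]
contact_force: [0.1, -0.1, 0.9]
opening: 0.621
```

```bash
python3 err.py .5288 -.166 .013 -23; python3 look.py w9;python3 pul.py 325 310 90 z9
```

```text
t 11.2833 tcp [ 0.5303 -0.1667  0.0146] dlin [-0.0015  0.0007 -0.0016] dtw [ 0.02  0.09 -0.1 ] dq [ 0.    -0.    -0.    -0.    -0.001 -0.001] F [ 0.1 -0.1  0.9] M [-0.042  0.011  0.001] op 0.621 q6 -0.09
t 11.2833 tcp [ 0.5303 -0.1667  0.0146] yaw_y -22.9 q [-4.870e-01  3.230e-01  1.996e+00  1.000e-03  8.210e-01 -8.800e-02] op 0.6207772312281037 F [ 0.07 -0.07  0.91] M [-0.042  0.011  0.001]
rim 0.531911313533783 -0.16485874354839325 0.030331486836075783
dark [ 69  80  40  18 469] 323.6162046908315 308.228144989339 [ 0.53407321 -0.15931757] [ 0.53281062 -0.16232131]
dark [ 85 116   9  10  71] 323.9154929577465 340.5633802816901 [ 0.52852243 -0.17277369] [ 0.52698337 -0.17644765]
hub top depth 4771 [ 0.53396847 -0.16666667  0.02800157] [0.06652035 0.04569172 0.00799181]
```

View pics/w9.png

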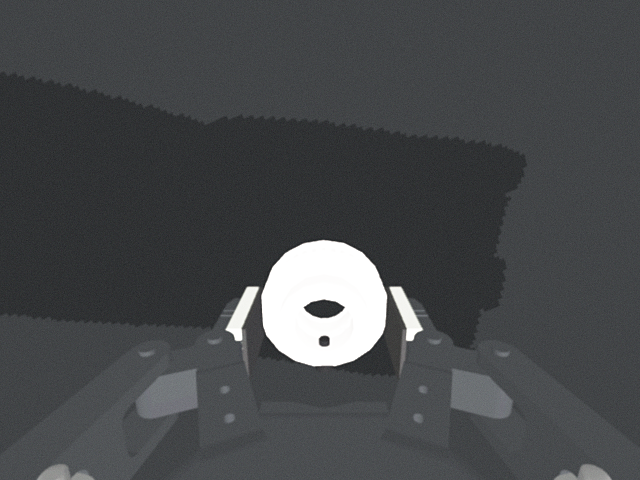

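Emit:
move_arm(
  linear=[
    [0, 0, 0],
    [0, 0, 0],
    [0, 0, 0],
  ],
  twist=[
    [0, 0, 0],
    [0, 0, 0],
    [0, 0, 0],
  ],
)

```text
time: 11.58
eef_pos: [0.5303, -0.1667, 0.0147]
tcp_rot: [0.833, 0.553, 0.001, 0.001]
contact_force: [1.2, -0.8, 0.1]
opening: 0.618
```

```bash
python3 err.py .5288 -.166 .013 -23
```

```text
t 11.5833 tcp [ 0.5303 -0.1667  0.0147] dlin [-0.0015  0.0007 -0.0017] dtw [ 0.02  0.09 -0.1 ] dq [-0.001 -0.002  0.001  0.     0.    -0.001] F [ 1.2 -0.8  0.1] M [-0.021  0.031  0.049] op 0.618 q6 -0.09
```

Emit:
move_arm(
  linear=[
    [0, 0, 0.02],
    [0, 0, 0.03],
    [0, 0, 0.03],
    [0, 0, 0.03],
    [0, 0, 0.03],
    [0, 0, 0.03],
    [0, 0, 0.02],
    [0, 0, 0],
    [0, 0, 0],
  ],
  twist=[
    [0, 0, 0],
    [0, 0, 0],
    [0, 0, 0],
    [0, 0, 0],
    [0, 0, 0],
    [0, 0, 0],
    [0, 0, 0],
    [0, 0, 0],
    [0, 0, 0],
  ],
)

```text
time: 12.33
eef_pos: [0.5231, -0.163, 0.2063]
tcp_rot: [0.833, 0.553, -0.003, -0.006]
contact_force: [0.4, 0.3, -2.2]
opening: 0.622
```

```bash
python3 err.py .577 .201 .2 -85.3; python3 look.py w10
```

```text
t 12.3333 tcp [ 0.5231 -0.163   0.2063] dlin [ 0.0539  0.364  -0.0063] dtw [ -0.68  -0.37 -62.38] dq [ 0.001 -0.023 -0.02   0.001  0.005 -0.001] F [ 0.4  0.3 -2.2] M [-0.053  0.021  0.048] op 0.622 q6 -0.09
t 12.3333 tcp [ 0.5231 -0.163   0.2063] yaw_y -22.9 q [-4.870e-01  4.300e-02  1.915e+00  1.000e-03  1.196e+00 -8.800e-02] op 0.6223899737758609 F [ 0.43  0.31 -2.21] M [-0.053  0.021  0.048]
```

View pics/w10.png

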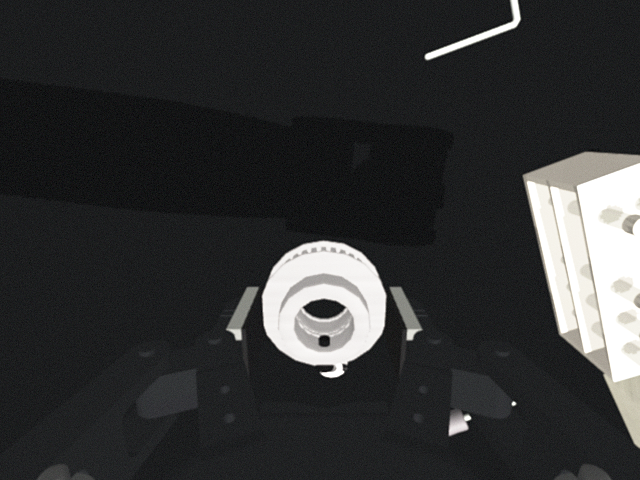

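Run:
```python
from rd import *
c=ld(); im=c['img'][230:390,245:405]; im=cv2.convertScaleAbs(im,alpha=1.0); cv2.imwrite('pics/z10.png',cv2.resize(im,(600,600),interpolation=cv2.INTER_CUBIC))
```

```text
(no output)
```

View pics/z10.png

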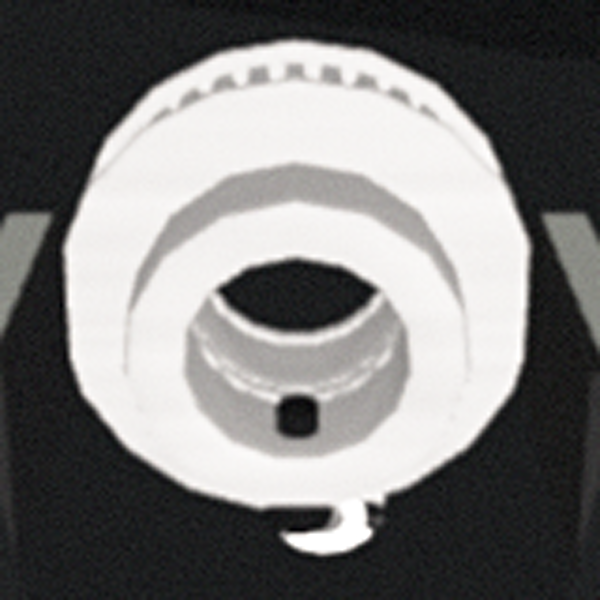

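```bash
cat > tf.py <<'E'
from rd import *
from scipy.spatial.transform import Rotation as R
import sys
# bore-top pixel -> tool frame, at tool z = -0.0133 plane; pass u v
u,v,tz=map(float,sys.argv[1:4])
c=ld(); s=get_state(); T=R.from_quat(s['tcp_rot']).as_matrix()
o,d=ray(c,u,v); o=T.T@(o-s['eef_pos']); d=T.T@d
print('tool',(o+d*(tz-o[2])/d[2]).round(5))
E
python3 tf.py 324 325 -.0133; python3 tf.py 323.6 324.5 -.0133; python3 tf.py 323.7 340 -.0073
```

```text
tool [ 0.00072  0.0007  -0.0133 ]
tool [ 0.00095  0.00054 -0.0133 ]
tool [-0.01012  0.00058 -0.0073 ]
```

```bash
python3 tf.py 324 298.8 -.0133; python3 tf.py 324 351.4 -.0133;python3 tf.py 293.8 323 -.0133; python3 tf.py 354.1 323 -.0133
```

```text
tool [ 0.01226  0.00069 -0.0133 ]
tool [-0.0115   0.00071 -0.0133 ]
tool [ 0.00162 -0.01131 -0.0133 ]
tool [ 0.00163  0.01267 -0.0133 ]
```

Emit:
move_arm(
  linear=[
    [0.0044, 0.03, 0.002],
    [0.0044, 0.03, 0.002],
    [0.0044, 0.03, 0.002],
    [0.0044, 0.03, 0.002],
    [0.0044, 0.03, 0.002],
    [0.0044, 0.03, 0.002],
    [0.0044, 0.03, 0.002],
    [0.0044, 0.03, 0.002],
    [0.0044, 0.03, 0.002],
    [0.0044, 0.03, 0.002],
    [0.0044, 0.03, 0.002],
    [0.0044, 0.03, 0.002],
    [0, 0, 0],
    [0, 0, 0],
  ],
  twist=[
    [0, 0, -5.2],
    [0, 0, -5.2],
    [0, 0, -5.2],
    [0, 0, -5.2],
    [0, 0, -5.2],
    [0, 0, -5.2],
    [0, 0, -5.2],
    [0, 0, -5.2],
    [0, 0, -5.2],
    [0, 0, -5.2],
    [0, 0, -5.2],
    [0, 0, -5.2],
    [0, 0, 0],
    [0, 0, 0],
  ],
)

```text
time: 13.55
eef_pos: [0.5583, 0.2132, 0.1893]
tcp_rot: [0.999, 0.01, -0.024, -0.019]
contact_force: [0.1, 0.0, -1.3]
opening: 0.621
```

```bash
python3 err.py .5762 .2014 .175 -85.3
```

```text
t 13.55 tcp [0.5583 0.2132 0.1893] dlin [ 0.0179 -0.0118 -0.0143] dtw [-2.06 -2.89  3.56] dq [ 0.048  0.042  0.009  0.032 -0.016  0.036] F [ 0.1  0.  -1.3] M [-0.024 -0.027  0.007] op 0.621 q6 1.71
```

Emit:
move_arm(
  linear=[
    [0.009, -0.006, 0],
    [0.009, -0.006, 0],
    [0, 0, 0],
    [0, 0, 0],
  ],
  twist=[
    [-1, -1.4, 1.8],
    [-1, -1.4, 1.8],
    [0, 0, 0],
    [0, 0, 0],
  ],
)

```text
time: 13.88
eef_pos: [0.5722, 0.1986, 0.1798]
tcp_rot: [0.999, 0.044, -0.008, 0.002]
contact_force: [0.1, 0.3, -1.2]
opening: 0.615
```

```bash
python3 err.py .5762 .2014 .175 -85.3; python3 look.py w11
```

```text
t 13.8833 tcp [0.5722 0.1986 0.1798] dlin [ 0.004   0.0028 -0.0048] dtw [ 0.21 -0.91 -0.32] dq [-0.018  0.016  0.02  -0.01  -0.01  -0.014] F [ 0.1  0.3 -1.2] M [-0.019 -0.015 -0.037] op 0.615 q6 1.65
t 13.8833 tcp [0.5722 0.1986 0.1798] yaw_y -85.0 q [ 1.670e-01  1.990e-01  1.794e+00 -1.000e-03  1.165e+00  1.651e+00] op 0.6153345284220982 F [ 0.11  0.35 -1.21] M [-0.019 -0.015 -0.037]
```

View pics/w11.png

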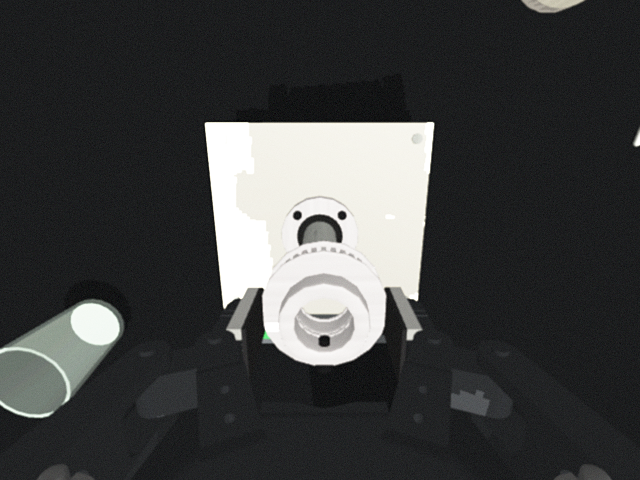

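Emit:
move_arm(
  linear=[
    [0.004, 0.0028, 0],
    [0, 0, 0],
    [0, 0, 0],
  ],
  twist=[
    [0.2, -0.9, -0.3],
    [0, 0, 0],
    [0, 0, 0],
  ],
)

```text
time: 14.18
eef_pos: [0.5755, 0.2002, 0.1782]
tcp_rot: [0.999, 0.039, -0.001, -0.0]
contact_force: [-0.4, 0.3, -1.3]
opening: 0.617
```

```bash
python3 err.py .5762 .2014 .156 -85.3
```

```text
t 14.1833 tcp [0.5755 0.2002 0.1782] dlin [ 0.0007  0.0012 -0.0222] dtw [-0.02 -0.14  0.19] dq [-0.003 -0.002  0.005  0.007 -0.008  0.006] F [-0.4  0.3 -1.3] M [ 0.031  0.007 -0.025] op 0.617 q6 1.66
```

Emit:
move_arm(
  linear=[
    [0.0003, 0.0012, -0.007],
    [-0.0003, 0, -0.007],
    [-0.0003, 0, -0.006],
    [0, 0, 0],
    [0, 0, 0],
  ],
  twist=[
    [0, 0, 0.2],
    [0, 0, 0],
    [0, 0, 0],
    [0, 0, 0],
    [0, 0, 0],
  ],
)

```text
time: 14.6
eef_pos: [0.5747, 0.2016, 0.1561]
tcp_rot: [0.999, 0.041, -0.001, -0.0]
contact_force: [-0.4, 0.3, -1.7]
opening: 0.619
```

```bash
python3 err.py .5762 .2014 .156 -85.3; python3 look.py w12
python3 - <<'E'
from h import *
c=cam('scene'); cv2.imwrite('pics/s12.png',cv2.resize(c['img'][170:250,340:460],(800,533),interpolation=cv2.INTER_CUBIC))
c=ld() if 0 else None
E
```

```text
t 14.6 tcp [0.5747 0.2016 0.1561] dlin [ 0.0015 -0.0002 -0.0001] dtw [-0.04 -0.15 -0.02] dq [ 0.     0.013  0.017 -0.001 -0.004 -0.   ] F [-0.4  0.3 -1.7] M [-0.063  0.018 -0.036] op 0.619 q6 1.66
t 14.6 tcp [0.5747 0.2016 0.1561] yaw_y -85.3 q [1.700e-01 2.240e-01 1.811e+00 1.000e-03 1.109e+00 1.658e+00] op 0.6188343455393992 F [-0.43  0.27 -1.71] M [-0.063  0.018 -0.036]
```

View pics/w12.png

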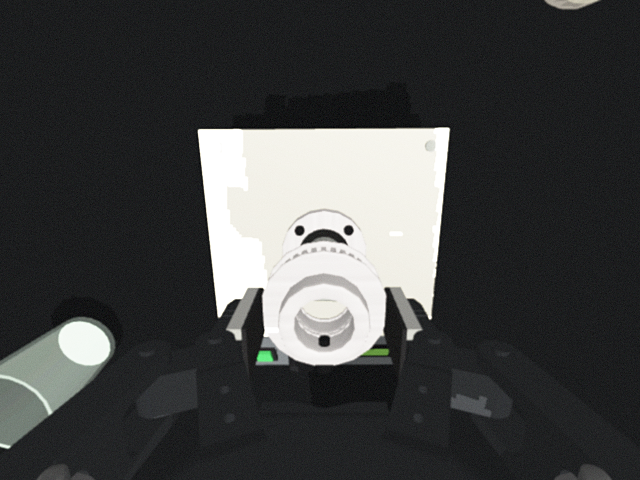

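View pics/s12.png

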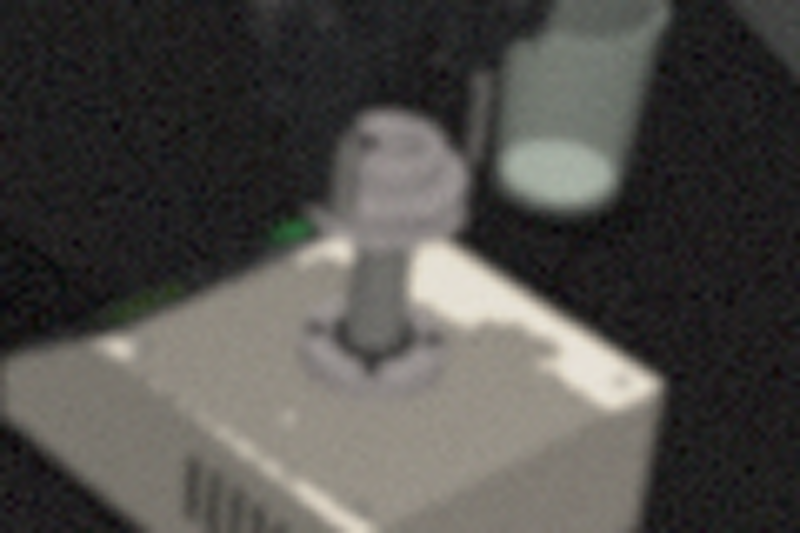

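Emit:
move_arm(
  linear=[
    [0.0015, -0.0002, 0],
    [0, 0, 0],
    [0, 0, 0],
  ],
  twist=[
    [0, -0.1, 0],
    [0, 0, 0],
    [0, 0, 0],
  ],
)

```text
time: 14.95
eef_pos: [0.5768, 0.2015, 0.157]
tcp_rot: [0.999, 0.041, 0.0, -0.0]
contact_force: [-0.5, 0.9, -1.0]
opening: 0.617
```

```bash
python3 err.py .5762 .2014 .149 -85.3
```

```text
t 14.95 tcp [0.5768 0.2015 0.157 ] dlin [-0.0006 -0.0001 -0.008 ] dtw [-0.05  0.04 -0.03] dq [-0.001  0.001 -0.005 -0.    -0.002 -0.002] F [-0.5  0.9 -1. ] M [0.002 0.018 0.031] op 0.617 q6 1.66
```

Emit:
move_arm(
  linear=[
    [-0.0006, -0.0001, -0.003],
    [0, 0, -0.003],
    [0, 0, -0.003],
    [0, 0, 0],
  ],
  twist=[
    [0, 0, 0],
    [0, 0, 0],
    [0, 0, 0],
    [0, 0, 0],
  ],
)

```text
time: 15.28
eef_pos: [0.5767, 0.2014, 0.1481]
tcp_rot: [0.999, 0.041, 0.001, -0.001]
contact_force: [-0.3, 0.3, -1.8]
opening: 0.621
```

```bash
python3 err.py .5762 .2014 .145 -85.3
```

```text
t 15.2833 tcp [0.5767 0.2014 0.1481] dlin [-0.0005 -0.     -0.0031] dtw [-0.07  0.14 -0.02] dq [ 0.001 -0.002 -0.003 -0.     0.001 -0.001] F [-0.3  0.3 -1.8] M [-0.005 -0.018  0.017] op 0.621 q6 1.66
```

Emit:
move_arm(
  linear=[
    [-0.0004, 0, -0.003],
    [-0.0002, 0, -0.003],
    [-0.0002, 0, -0.003],
    [-0.0002, 0, -0.002],
    [0, 0, 0],
  ],
  twist=[
    [0, 0.1, 0],
    [0, 0, 0],
    [0, 0, 0],
    [0, 0, 0],
    [0, 0, 0],
  ],
)

```text
time: 15.7
eef_pos: [0.5755, 0.2014, 0.1354]
tcp_rot: [0.999, 0.041, 0.0, -0.001]
contact_force: [0.2, -0.5, -0.9]
opening: 0.62
```

```bash
python3 err.py .5762 .2014 .1237 -85.3; python3 look.py w13
```

```text
t 15.7 tcp [0.5755 0.2014 0.1354] dlin [ 0.0007 -0.     -0.0117] dtw [-0.07  0.01 -0.03] dq [-0.001  0.003 -0.003  0.    -0.001  0.   ] F [ 0.2 -0.5 -0.9] M [-0.029 -0.02   0.016] op 0.62 q6 1.66
t 15.7 tcp [0.5755 0.2014 0.1354] yaw_y -85.3 q [1.700e-01 2.480e-01 1.823e+00 1.000e-03 1.069e+00 1.658e+00] op 0.6199340424108113 F [ 0.23 -0.47 -0.94] M [-0.029 -0.02   0.016]
```

View pics/w13.png

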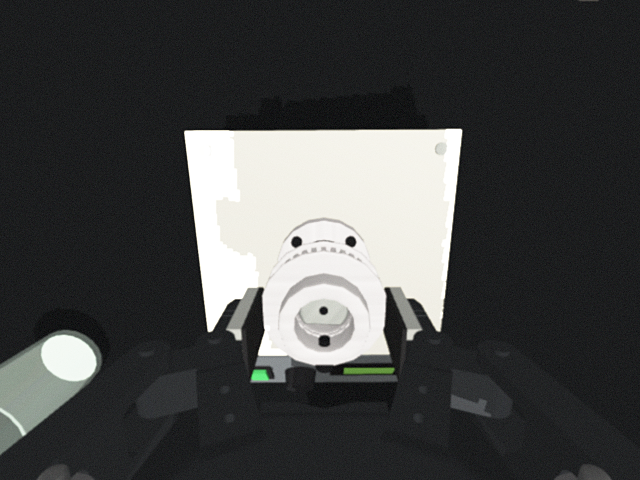

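Shaft tip with its centre hole (324,311) is visible inside the bore, with the flat toward the screw tip (324,341), so they're aligned. I'll lower the rest of the way.

Run:
```python
from rd import *
c=ld(); cv2.imwrite('pics/z13.png',cv2.resize(c['img'][260:370,265:385],(654,600),interpolation=cv2.INTER_CUBIC)); print(plane(c,323.8,310.5,.137))
```

```text
[0.57708422 0.20089209 0.137     ]
```

View pics/z13.png

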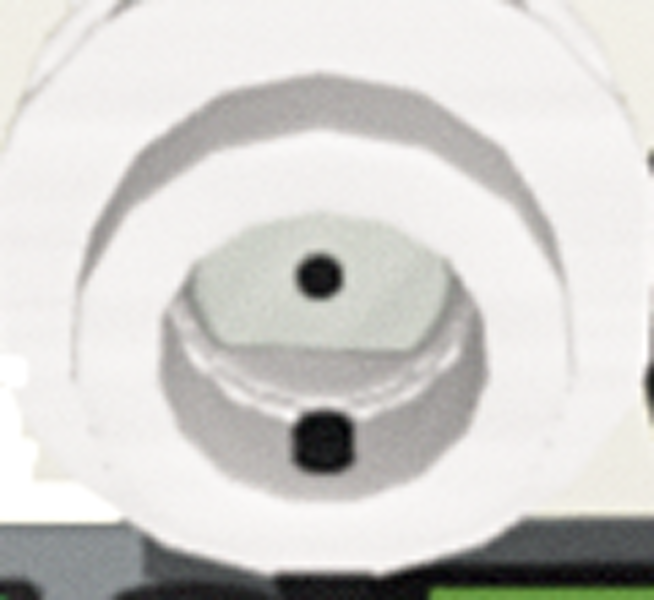

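Emit:
move_arm(
  linear=[
    [0.0006, 0, -0.003],
    [0, 0, -0.003],
    [0, 0, -0.002],
    [0, 0, 0],
  ],
  twist=[
    [0, 0, 0],
    [0, 0, 0],
    [0, 0, 0],
    [0, 0, 0],
  ],
)

```text
time: 16.08
eef_pos: [0.5763, 0.2014, 0.1271]
tcp_rot: [0.999, 0.041, 0.0, -0.001]
contact_force: [0.3, 0.6, -1.4]
opening: 0.616
```

```bash
python3 err.py .5762 .2014 .1237 -85.3
```

```text
t 16.0833 tcp [0.5763 0.2014 0.1271] dlin [-0.0001 -0.     -0.0034] dtw [-0.07  0.03 -0.03] dq [ 0.001  0.001 -0.003 -0.001  0.002 -0.001] F [ 0.3  0.6 -1.4] M [ 0.038 -0.045  0.025] op 0.616 q6 1.66
```

Emit:
move_arm(
  linear=[
    [0, 0, -0.002],
    [0, 0, -0.0015],
    [0, 0, 0],
    [0, 0, 0],
    [0, 0, 0],
  ],
  twist=[
    [0, 0, 0],
    [0, 0, 0],
    [0, 0, 0],
    [0, 0, 0],
    [0, 0, 0],
  ],
)

```text
time: 16.5
eef_pos: [0.5762, 0.2014, 0.1229]
tcp_rot: [0.999, 0.041, 0.0, -0.001]
contact_force: [-0.3, 1.0, -1.7]
opening: 0.62
```

```bash
python3 err.py .5762 .2014 .1237 -85.3; python3 look.py w14;  python3 - <<'E'
from rd import *
c=ld(); cv2.imwrite('pics/z14.png',cv2.resize(c['img'][260:370,265:385],(654,600),interpolation=cv2.INTER_CUBIC))
W=cloud(c)[260:370,265:385].reshape(-1,3)
d=np.hypot(W[:,0]-.5766,W[:,1]-.201)
for a,b in [(2,6.5),(13.5,17.5),(21,26)]:
    q=W[(d>a/1e3)&(d<b/1e3)&(W[:,2]>.1)]; print(a,b,len(q),np.median(q[:,2]))
q=W[(d>.0135)&(d<.0175)&(W[:,2]>.13)]; A=np.c_[q[:,:2],np.ones(len(q))]; print('tilt',np.linalg.lstsq(A,q[:,2],rcond=None)[0][:2])
E
```

```text
t 16.5 tcp [0.5762 0.2014 0.1229] dlin [-0.     -0.      0.0008] dtw [-0.06 -0.   -0.03] dq [-0.001 -0.    -0.001  0.002 -0.001 -0.001] F [-0.3  1.  -1.7] M [ 0.057 -0.045  0.012] op 0.62 q6 1.66
t 16.5 tcp [0.5762 0.2014 0.1229] yaw_y -85.3 q [1.700e-01 2.650e-01 1.828e+00 1.000e-03 1.048e+00 1.657e+00] op 0.6203576962831746 F [-0.33  1.   -1.7 ] M [ 0.057 -0.045  0.012]
2 6.5 649 0.13622186559947094
13.5 17.5 2120 0.13544127395826244
21 26 2601 0.12350030992361713
tilt [-0.00147863 -0.0002493 ]
```

View pics/z14.png

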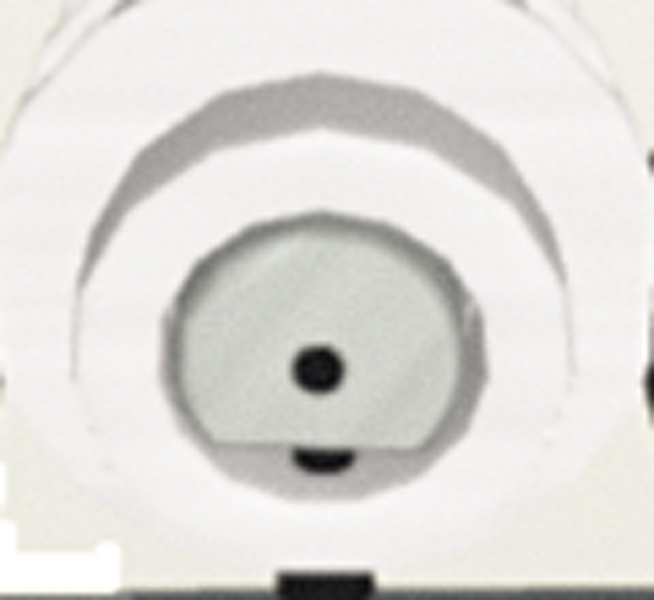

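```bash
python3 -c "
from plant import *
print(sign_off()); s=get_state(); print(s['time'],s['eef_pos'])"
```

```text
the job is handed in; nothing more can be done
None
the job is handed in; nothing more can be done
```

I turned the bare shaft, fitted the larger pulley over it and handed the job in at about 16.5 s of the 72 s allowed, with the fingers still holding it. No verdict was reported.

**Shaft:** I pinched it square on its flat and turned it about 47° clockwise. The tool's heading then read 5.1°, and the drive's measured heading is about 5.05°. The camera confirmed that the flat faces the panel.

**Pulley:** I picked it up by the rim, turned it about 62° clockwise and lowered it over the shaft. I felt no extra contact force on the way down.

**Last checks:**

| Check | Result | Allowed |
|---|---|---|
| Hub top against shaft end | about 0.8 mm low (depth image) | 4 mm |
| Tilt | about 0.0015 rad | 0.1 rad |
| Set screw over the flat | centred by eye in the wrist picture | 4.5 mm sideways |
| Gripper opening | 0.62, with 60 N set | – |

**Disagreements:**
- The camera and the pinch placed the shaft's axis about 0.5 mm apart, within the bore's clearance.
- The gripper opening reads 1 to 3 mm under the real widths.
- I judged the grip from the steady opening and the lift, since the grip force itself is not reported.
- I did not photograph the bystanders again at the end. The fingers were never brought close to any of them.

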